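# Push the file home in the press and screw the plate down

## Task

Push the cardboard file that sticks out of the front of the press all the way in against the back stop, then turn the brass thumbscrew clockwise (seen from above), stroke after stroke with the fingertips on its wings, until it stops and the plate rests on the file. Only push with the fingers: do not lift the file, leave everything else on the table where it is, and finish clear of it all.

Things in the scene. Friction and masses are not known exactly. Their poses are not given: they have to be found in the camera images.
- press: press fixed to the table, placed anew each time. Origin on the table under the screw axis; x from its open front (robot side) to the back stop, z up; all lengths in this frame. Grey bed 180 (x) x 230 (y) mm, top z = 18; side guides 156 apart, 12 high; stop face at x = +90. Blue bridge along y over x = 0: 50 wide, 216 long, top z = 89, on columns at y = +-100
- pillar_top (a point): top of the 16 mm thick steel pillar standing on the bridge behind the thumbscrew, at press x = +45, y = 0, z = 134 mm. It is only 4 mm outside the circle of the wings, so fingers cannot pass there; elsewhere the space round the screw is free
- file: rigid cardboard file, 180 (x) x 150 (y) x 24 mm, 0.3 to 0.65 kg, slides at 2 to 8 N, blue band near its front; origin under its centre, axes as the press's. It lies loose on the bed between the guides (3 mm play each side) and sticks out of the front by 35 to 60 mm
- file_mid (a point): centre of the cardboard file, half-way up. Home: x = 0, y = 0, z = 30 mm in the press frame, the file's front edge then flush with the bed's front
- wing (a joint): angle of the brass thumbscrew (rad), falls as it is turned clockwise seen from above; 0 = hard stop, plate resting on the file; starts about 1.3 to 1.8 turns loose. Light friction (0.05 N m, some 2 N at the wing); it stays where it is left, always at the same height; the plate sinks 8 mm a turn
- wing_tip (a point): point on one of two opposite wings, 26 mm from the axis, at mid-height (press z = 110.5 mm). Wings: upright blades 7 mm thick, from the 18 mm hub out to 33 mm from the axis, z = 97 to 127. This wing points along press +y at joint 0, else at angle pi/2 + joint value, counter-clockwise from press +x seen from above
- plate (a joint): height (m) of the aluminium pressure plate (150 x 145 x 8 mm, under the bridge) above its lowest position, on the file; driven by the thumbscrew only, 0.00127 m per rad. It starts 10 to 15 mm up, so the file slides freely under it; its steel rod then shows up to 8 mm above the wings
- weight: steel paper weight, 56 mm wide round base, 58 mm tall with a small knob, standing beside the press; origin under its base
- brush: dusting brush 170 mm long lying beside the press; origin under its middle
- spare_file: another, mustard yellow, rigid file 170 x 130 x 20 mm lying apart on the table (not to be used); origin under its centre
- clips: closed jar of clips, 56 mm wide, 70 mm tall; origin under its base
- stamp: wooden hand stamp, 40 mm wide base, 74 mm tall; origin under its base
- loupe: black loupe, 44 mm wide, 36 mm tall; origin under its base
- bone_folder: flat white bone folder 150 x 20 x 6 mm; origin under its centre
Things that resemble listed ones, but are neither listed nor needed, are in the scene too. What is shaped like the file but green is not meant.

How it is judged:
On the way, in this order (a step that is already met when the one before it is completed fails the run):
1. the file is pushed home against the back stop while the plate is still up (x of file_mid in the frame of press between -0.006 and 0.006 m and z of file_mid in the frame of press between 0.026 and 0.034 m and value of joint wing above 2 rad), for 0.2 s.
2. the thumbscrew is turned down to its stop (value of joint wing below 0.4 rad), for 0.2 s.
At the end, for the whole second after the job is handed in: File within 6 mm of home along the press and flat on the bed; thumbscrew within 0.4 rad of its stop, plate within 1 mm of fully down; all at rest; the other things not moved by 30 mm (x of file_mid in the frame of press between -0.006 and 0.006 m and z of file_mid in the frame of press between 0.026 and 0.034 m and value of joint wing below 0.4 rad and value of joint plate below 0.001 m and velocity of joint wing between -0.1 and 0.1 rad/s and linear speed of file below 0.01 m/s and distance of each of weight, brush, spare_file, clips, stamp, loupe, bone_folder from where it was at the start of the episode below 0.03 m); the robot touches nothing.
It fails at once if the file is lifted or tipped (z of file_mid in the frame of press above 0.038 m or angle between file_mid's own z axis and vertical above 0.12 rad).
It fails at once if another thing on the table is moved by 30 mm or more (distance of any of weight, brush, spare_file, clips, stamp, loupe, bone_folder from where it was at the start of the episode above 0.03 m).
It also fails if it takes over 67 s, if anything falls off the work surface, if the arm or the gripper's body presses on something with over 40 N, if the wrist force passes 120 N, or if a joint passes its speed limit or range.

## Robot

A 6-joint arm with a two-finger parallel gripper is mounted at the origin on the work surface. World frame = base frame: x ahead of the robot, y to its left, z up, the work surface at z = 0. Lengths are in m, angles in rad, forces in N, time in s.
With the tool pointing down it reaches from about 0.3 to 0.775 m from the base axis. Payload 14.6 kg.
Tool frame: the origin (TCP) lies between the finger pads; the fingertips stand 25 mm ahead of it and the grasp point (between the pads) lies 6 mm ahead of it; z points along the fingers, y is the line along which they close (so a half turn about z gives the same grasp; the last joint's range is limited). The gripper opens to 85 mm and grips with 20 to 120 N. Pads are 22 mm wide; open, the fingers measure 114 mm over their backs; the gripper's body (76 mm by 85 mm) begins 54 mm behind the grasp point. The pads swing forward as they close: fully open they stand 13 mm farther back than shut.
Start: joints at [1.126, 0.3, 1.521, -0, 1.321, -0.067], TCP at [0.203, 0.511, 0.219] pointing down, gripper open.
Joint ranges: [-3.03, 3.03], [-0.79, 2.21], [0.23, 2.52], [-1.04, 4.18], [0, 3.07], [-2.55, 2.55]. Speed limits (rad/s): [2.22, 2.22, 2.57, 3.14, 3.14, 3.14].

## Interface

Orientations are given as [roll, pitch, yaw] about the fixed x, y, z axes, in that order (R = Rz(yaw) Ry(pitch) Rx(roll)).
In Python, from rig import ctrl gives the robot as it stands. Calls block until the motion is done:
- ctrl.movep(position, orientation): joint-space move of the TCP to a pose.
- ctrl.move_straight(position, ori=None, feed=0.15, guard=None): straight line of the TCP; ori=None keeps the orientation; feed is the mean speed in m/s. With guard (N) it stops when the force on the tool has changed by that much, and returns True; else False.
- ctrl.move_j(angles): joint-space move.
- ctrl.open_gripper() and ctrl.close_gripper(squeeze=None): open the fingers fully, or close them until they stop; squeeze is the grip in N (None keeps the last).
- ctrl.sleep(seconds).
- ctrl.inverse_kinematics(position, orientation): joint angles nearest the present ones, or None.
- ctrl.grab_frame(name): name is "scene" or "side" or "wrist"; returns the picture (480x640x3 uint8, red, green, blue); there is no depth.
- ctrl.calibration(name): a dict with "camera_matrix" (3x3 intrinsics, pixels), "R" (3x3) and "t" (3): a world point X has camera coordinates R X + t; the wrist camera has in their place "tool_from_camera" (4x4, takes a point from camera to tool coordinates, whose origin is the TCP and whose axes are the flange's). Camera axes: x right, y down, z forward; pixel columns grow to the right and rows downward; lengths in m; the calibration is good to about 2 mm. A picture is of the moment at which its call begins: read the wrist's pose just before it. calibration takes no time and is no camera call.
A pose or a line that the arm cannot do raises ctrl.PlanningError and nothing moves.
- ctrl.finish_job(): hands the job in; it is judged then, once.
Readings, each from a call of its own:
- ctrl.read_time(): time.
- ctrl.read_q(): joint angles.
- ctrl.read_joint_velocities(): joint speeds.
- ctrl.read_tau(): joint torques, N m.
- ctrl.read_tcp_pos(): TCP position.
- ctrl.read_eef_rot(): TCP orientation.
- ctrl.read_force(): force on the tool from outside, world axes, zero at the start.
- ctrl.read_torque(): the same for the moment, N m.
- ctrl.read_grip_width(): opening from 0.0 (shut) to 1.0 (fully open).
- ctrl.read_gripper_force(): force on a finger pad.
Only numpy, scipy, OpenCV 4.12 (cv2) and the standard library are available. Lean on these libraries where they do the work, as an engineer would, in place of code of your own. Each camera call takes 0.05 s, during which the arm holds its last target. There are 200 camera calls.

## Working session

There is one attempt and no reset: what is moved stays moved. The work goes in short steps, each a Python script; the robot and the scene stay as the last script left them, time stands still between calls to the robot, and variables do not carry over. Pictures are saved under pics/ and viewed, at most 10 in all, crops included, and the job is handed in when it is done.

```bash
mkdir -p pics; ls
python3 - <<'E'
from rig import ctrl
import cv2,numpy as np
for n in ["scene","side"]:
    im=ctrl.grab_frame(n); cv2.imwrite(f"pics/{n}0.png",im[:,:,::-1])
    c=ctrl.calibration(n); print(n,{k:np.round(v,4).tolist() for k,v in c.items()})
print(ctrl.calibration("wrist")); print(ctrl.read_time(),ctrl.read_tcp_pos(),ctrl.read_eef_rot())
E
```

```text
pics
scene {'camera_matrix': [[481.0351, 0.0, 323.488], [0.0, 481.0351, 240.8174], [0.0, 0.0, 1.0]], 'R': [[-0.104, 0.9945, -0.0115], [0.6487, 0.059, -0.7588], [-0.7539, -0.0864, -0.6513]], 't': [0.0901, -0.2324, 1.6674]}
side {'camera_matrix': [[560.9927, 0.0, 317.8304], [0.0, 560.9927, 241.9883], [0.0, 0.0, 1.0]], 'R': [[0.7838, -0.6207, -0.0214], [-0.4392, -0.5296, -0.7257], [0.4391, 0.5782, -0.6877]], 't': [-0.4292, 0.3036, 1.3791]}
{'camera_matrix': array([[432.43092546,   0.        , 320.37951904],
       [  0.        , 432.43092546, 239.83192465],
       [  0.        ,   0.        ,   1.        ]]), 'tool_from_camera': array([[-4.91293476e-04, -9.57206372e-01, -2.89405805e-01,
         7.44459736e-02],
       [ 9.99999844e-01, -5.47176365e-04,  1.12186084e-04,
        -1.70720373e-03],
       [-2.65741251e-04, -2.89405705e-01,  9.57206491e-01,
        -1.55286344e-01],
       [ 0.00000000e+00,  0.00000000e+00,  0.00000000e+00,
         1.00000000e+00]])}
0.1 [0.20278481 0.51101493 0.21877776] [-3.14056267e+00 -8.97034647e-05  2.76376377e+00]
```

View pics/scene0.png

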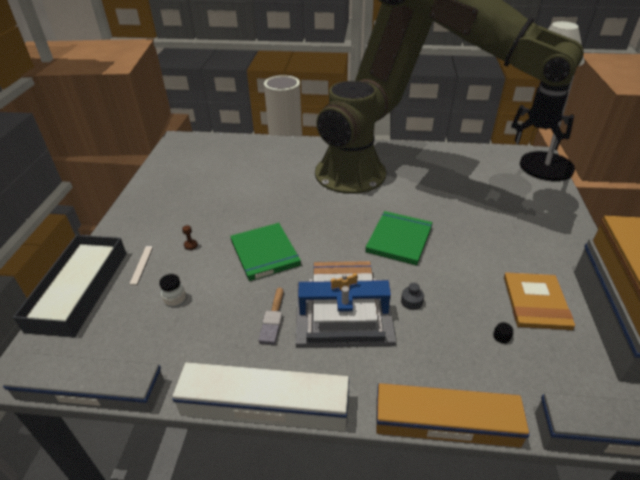

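View pics/side0.png

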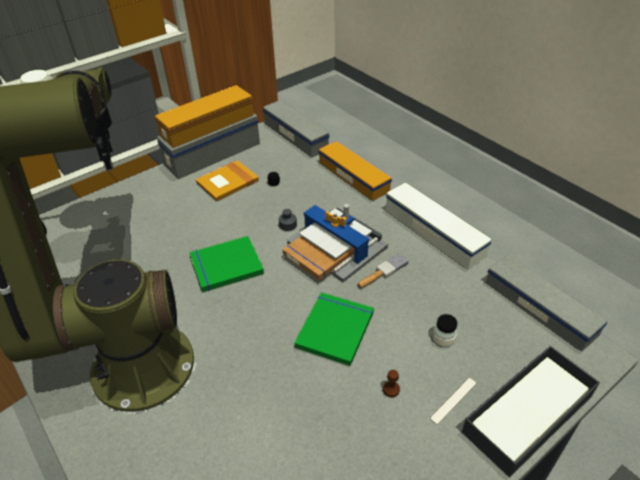

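Scene: the press with the blue bridge is at (345,300), with the orange-brown file sticking out towards the robot at (342,268). Look-alikes for the file are green at (265,250), green at (400,237) and the mustard spare at (540,298). I choose the brown one in the press. The weight is at (412,296) and the brush at (271,315). Next come close crops.

Run:
```python
import cv2
for n,(x,y,w,h) in {"scene":(285,250,120,95),"side":(270,190,130,95)}.items():
    im=cv2.imread(f"pics/{n}0.png")[y:y+h,x:x+w]; cv2.imwrite(f"pics/{n}c.png",cv2.resize(im,None,fx=6,fy=6,interpolation=cv2.INTER_CUBIC))
```

```text
(no output)
```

View pics/scenec.png

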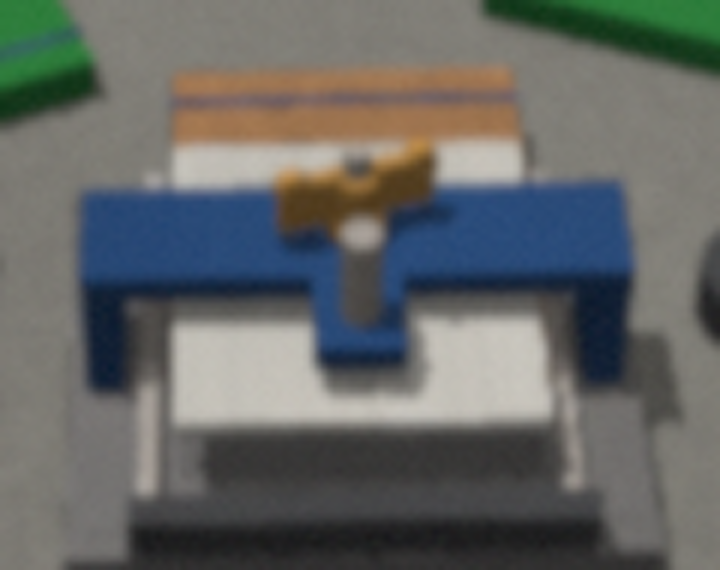

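View pics/sidec.png

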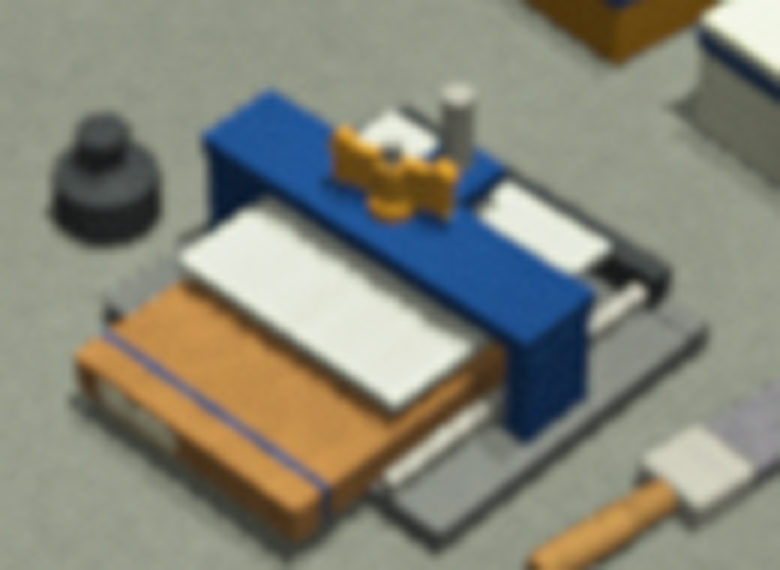

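The side crop confirms the brown file with its blue band lying under the plate, with the wings nearly along the bridge. I'll fit the press pose, the file and the wing angle jointly from both crops.

```bash
cat > h.py <<'E'
from rig import ctrl
import numpy as np
from scipy.optimize import least_squares
def proj(c,X):
    p=(c["R"]@np.asarray(X).T).T+c["t"]; q=(c["camera_matrix"]@p.T).T; return q[:,:2]/q[:,2:]
def p2w(P,X):
    X=np.atleast_2d(X).astype(float)*1e-3; c,s=np.cos(P[2]),np.sin(P[2])
    return np.c_[P[0]+c*X[:,0]-s*X[:,1],P[1]+s*X[:,0]+c*X[:,1],X[:,2]]
E
cat > fit.py <<'E'
from h import *
C={n:ctrl.calibration(n) for n in("scene","side")}; off={"scene":(285,250),"side":(270,190)}
bx=[(-25,-108,89),(-25,108,89),(25,-108,89),(25,108,89),(45,0,134)]
uv={"scene":[(83,190),(620,183),(82,280),(632,272),(362,228)],"side":[(520,350),(205,137),(595,297),(270,92),(458,92)]}
fuv={"scene":[(173,72),(515,68)],"side":[(297,512),(80,353)]}   # file front top corners y=-75,+75
wuv={"scene":[(433,142),(280,175)],"side":[(338,130),(457,172)]}  # outer top of wing near +y, -y
px=lambda n,a:(np.array(a)+.5)/6-.5+off[n]
def res(p):
    r=[]
    fx,fy,w=p[3:6]
    d=np.array([np.cos(w),np.sin(w)])*33
    for n in C:
        r+=[proj(C[n],p2w(p,bx))-px(n,uv[n]),
            proj(C[n],p2w(p,[(fx-90,fy-75,42),(fx-90,fy+75,42)]))-px(n,fuv[n]),
            proj(C[n],p2w(p,[(*d,127),(*-d,127)]))-px(n,wuv[n])]
    return np.concatenate(r).ravel()
s=least_squares(res,[.55,0,0,-45,0,1.7],x_scale=[.1,.1,.1,10,10,.1],loss="soft_l1")
print(np.round(s.x,4)); print(np.round(res(s.x).reshape(-1,2),1).tolist())
E
python3 fit.py
```

```text
[ 6.30200e-01  2.31000e-02  1.07000e-01 -4.98757e+01  3.10000e-01
  1.85270e+00]
[[-0.7, -0.7], [0.1, -0.5], [-1.3, -0.3], [0.4, 0.1], [-0.7, 0.7], [-0.6, 0.3], [-0.7, 0.4], [0.3, -0.0], [-1.5, 0.4], [0.4, -0.8], [-1.2, -0.8], [0.0, -0.9], [0.1, -1.1], [-0.2, 0.3], [-0.5, -0.3], [-1.0, -0.5], [-1.4, -0.3], [-0.6, -0.2]]
```

```bash
cat >> h.py <<'E'
P=np.array([.6302,.0231,.107])
W=lambda x,y,z:p2w(P,(x,y,z))[0]
def ori(): return [np.pi,0,(P[2]+2*np.pi)%(2*np.pi)-np.pi]
E
python3 - <<'E'
from h import *
import cv2
ctrl.close_gripper()
for o in (ori(),[np.pi,0,P[2]]): print(o[2],ctrl.inverse_kinematics(W(-130,0,260),o),ctrl.inverse_kinematics(W(28,0,128),o))
ctrl.movep(W(-130,0,260),ori())
p,e=ctrl.read_tcp_pos(),ctrl.read_eef_rot()
im=ctrl.grab_frame("wrist"); print(p.tolist() if hasattr(p,'tolist') else p,e,ctrl.read_time())
cv2.imwrite("pics/w1.png",im[:,:,::-1])
E
```

```text
-3.034592653589793 [-0.05471864  0.15989711  1.59745065  0.          1.3842449  -1.73251496] [-0.01597698  0.62010773  1.27561825  0.          1.24586667 -1.69377331]
0.107 [-5.47186356e-02  1.59897107e-01  1.59745065e+00 -4.44089210e-16
  1.38424490e+00  1.40907769e+00] [-1.59769815e-02  6.20107734e-01  1.27561825e+00 -4.44089210e-16
  1.24586667e+00  1.44781935e+00]
[0.5009420719746878, 0.009771942707358249, 0.25996720635697085] [ 3.14152321e+00 -4.16855781e-05 -3.03404675e+00] 3.0167
```

View pics/w1.png

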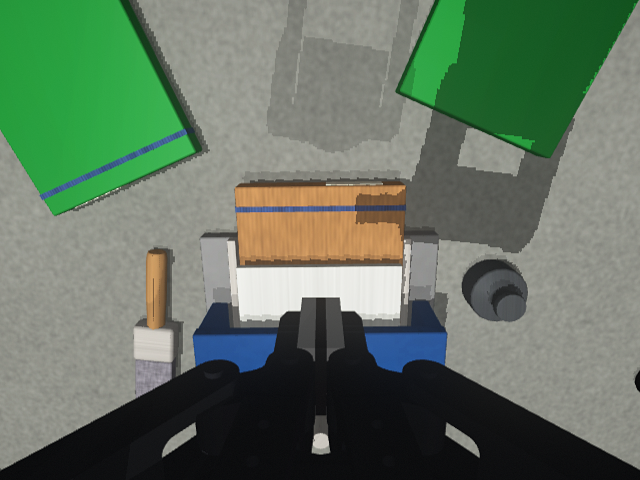

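The wrist view shows the file's front edge at (236–405, 186), the bed's front corners at (202,235) and (438,234), and the bridge's top front edge at (194–447, 334). I'll check these against the fit.

Run:
```python
from h import *
from scipy.spatial.transform import Rotation as Ro
c=ctrl.calibration("wrist"); T=np.eye(4);T[:3,:3]=Ro.from_euler("xyz",[3.14152321,-4.17e-5,-3.03404675]).as_matrix();T[:3,3]=[0.500942,.009772,.259967]
M=np.linalg.inv(T@c["tool_from_camera"]); cw=dict(camera_matrix=c["camera_matrix"],R=M[:3,:3],t=M[:3,3])
uv=np.array([(202,235),(438,234),(194,334),(447,334)],float); fu=np.array([(236,187),(405,185)],float)
X=[(-90,-115,18),(-90,115,18),(-25,-108,89),(-25,108,89)]
print(proj(cw,p2w(P,X))-uv)
def res(p): return np.r_[proj(cw,p2w(p,X))-uv,proj(cw,p2w(p,[(p[3]-90,p[4]-75,42),(p[3]-90,p[4]+75,42)]))-fu].ravel()
s=least_squares(res,[*P,-50,0],x_scale=[.1,.1,.1,10,10]);print(s.x,res(s.x).reshape(-1,2).round(1).tolist())
```

```text
[[-1.29712235 -0.21697039]
 [ 3.19353955  0.77568318]
 [-1.10862655 -1.67291633]
 [ 2.20024445 -1.69816926]]
[ 6.31110840e-01  2.27360101e-02  1.11449731e-01 -5.18599982e+01
  6.16687309e-01] [[-2.1, 1.2], [2.3, 1.1], [-1.6, -0.2], [1.5, -1.3], [-1.8, -0.5], [1.8, 0.7]]
```

The wrist fit agrees with the first to about 1 mm. Now I push the file home.

```bash
sed -i 's/^P=.*/P=np.array([.6308,.0228,.110])/' h.py
python3 - <<'E'
from h import *
import cv2
ctrl.movep(W(-185,0,120),ori())
ctrl.move_straight(W(-185,0,50),ori(),feed=.15)
def px():
    d=(np.array(ctrl.read_tcp_pos())-[P[0],P[1],0]); return round(1e3*(d[0]*np.cos(P[2])+d[1]*np.sin(P[2])),1)
print("touch" ,ctrl.move_straight(W(-110,0,50),ori(),feed=.06,guard=25),px(),ctrl.read_force())
print(ctrl.move_straight(W(-92,0,50),ori(),feed=.025,guard=20),px(),ctrl.read_force())
ctrl.move_straight(W(-150,0,50),ori(),feed=.15)
ctrl.move_straight(W(-150,0,200),ori(),feed=.25)
print(ctrl.read_time(),ctrl.read_force())
p,e=ctrl.read_tcp_pos(),ctrl.read_eef_rot(); im=ctrl.grab_frame("wrist"); print(p,e)
cv2.imwrite("pics/w2.png",im[:,:,::-1])
E
```

```text
touch False -110.2 [-0.3244897   0.092333    0.34280887]
False -92.1 [ 0.28487623  0.1072897  -0.83377476]
7.8333 [-0.20841159  0.51704002  0.10415517]
[0.48148747 0.00639087 0.19870819] [ 3.14130739e+00 -1.61739169e-03 -3.03155645e+00]
```

View pics/w2.png

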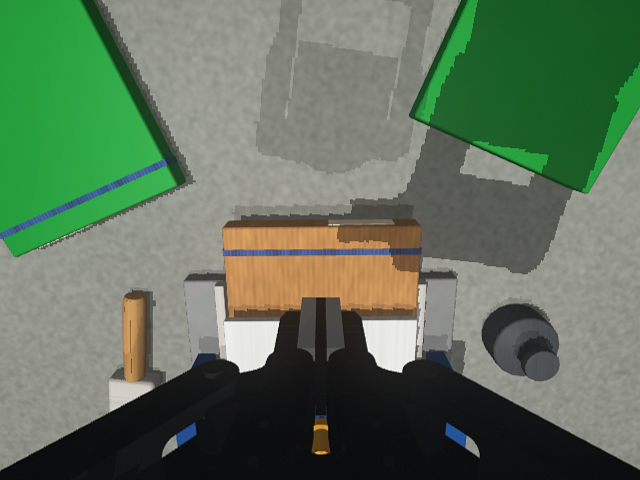

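```bash
cat >> h.py <<'E'
from scipy.spatial.transform import Rotation as Ro
def wcam(p,e):
    c=ctrl.calibration("wrist"); T=np.eye(4);T[:3,:3]=Ro.from_euler("xyz",e).as_matrix();T[:3,3]=p
    M=np.linalg.inv(T@c["tool_from_camera"]); return dict(camera_matrix=c["camera_matrix"],R=M[:3,:3],t=M[:3,3])
E
python3 - <<'E'
from h import *
cw=wcam([0.48148747,0.00639087,0.19870819],[3.14130739,-1.61739e-3,-3.03155645])
print("bed front",proj(cw,p2w(P,[(-90,-115,18),(-90,115,18)])))
for x in(-50,-25,-10,0,): print(x,proj(cw,p2w(P,[(x-90,-75,42),(x-90,75,42)])).round(0).tolist())
print(ctrl.read_tcp_pos(),ctrl.read_grip_width(),ctrl.read_force())
E
```

```text
bed front [[183.76244893 278.99954265]
 [459.43339766 278.82952396]]
-50 [[221.0, 229.0], [422.0, 229.0]]
-25 [[224.0, 260.0], [420.0, 260.0]]
-10 [[225.0, 279.0], [419.0, 278.0]]
0 [[226.0, 290.0], [418.0, 290.0]]
[0.4812623  0.0063989  0.19829403] 0.0011791822646570408 [-0.4175704   0.12794677 -0.12647077]
```

The file is still at about x = −51, so the push had no lasting effect. I'll repeat it slowly in steps and watch.

Run:
```python
from h import *
import cv2
def px():
    d=(np.array(ctrl.read_tcp_pos())-[P[0],P[1],0]); return np.round(1e3*np.array([d[0]*np.cos(P[2])+d[1]*np.sin(P[2]),-d[0]*np.sin(P[2])+d[1]*np.cos(P[2]),d[2]]),1)
ctrl.move_straight(W(-185,0,120),ori(),feed=.25)
ctrl.move_straight(W(-185,0,48),ori(),feed=.15); print(px())
a=ctrl.grab_frame("side")[190:285,240:400]
for x in(-150,-135): 
    print(ctrl.move_straight(W(x,0,48),ori(),feed=.06,guard=25),px(),ctrl.read_force().round(1))
b=ctrl.grab_frame("side")[190:285,240:400]
cv2.imwrite("pics/s2.png",cv2.resize(np.vstack([a,b]),None,fx=3,fy=3,interpolation=cv2.INTER_CUBIC)[:,:,::-1])
print(ctrl.read_time())
```

```text
[-1.841e+02 -1.000e-01  4.910e+01]
False [-150.2    0.    47.8] [ 0.1 -0.   0.1]
False [-135.     0.    47.9] [ 0.1 -0.  -0.2]
10.25
```

View pics/s2.png

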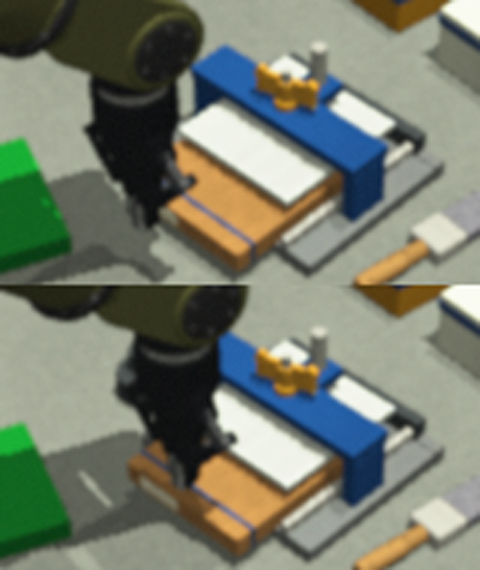

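Run:
```python
from h import *
c=ctrl.calibration("side")
for z in (23,30,42,48,60): print(z,((proj(c,p2w(P,[(-135,0,z),(-124,0,z),(-146,0,z)]))-[240,190])*3+[0,285]).round().tolist())
w=wcam(ctrl.read_tcp_pos(),ctrl.read_eef_rot())
T=ctrl.read_tcp_pos(); print(ctrl.read_grip_width(), ctrl.read_gripper_force())
for d in(0,.006,.025): print(d,proj(w,[T-[0,0,d]]))
```

```text
23 [[185.0, 510.0], [194.0, 504.0], [177.0, 516.0]]
30 [[185.0, 504.0], [193.0, 498.0], [176.0, 510.0]]
42 [[184.0, 495.0], [193.0, 489.0], [176.0, 501.0]]
48 [[184.0, 491.0], [193.0, 485.0], [176.0, 497.0]]
60 [[184.0, 482.0], [192.0, 476.0], [175.0, 488.0]]
0.0015998158152483162 0.0
0 [[323.36676364 308.31132029]]
0.006 [[323.26522992 301.81965575]]
0.025 [[322.98330294 283.79435994]]
```

The pictures show the fingertips passing above the file, so the tips are not 25 mm ahead of the TCP. I'll find the tip length by a guarded touch on the table in front of the file.

Run:
```python
from h import *
ctrl.move_straight(W(-190,0,48),ori(),feed=.15)
print(ctrl.move_straight(W(-190,0,-3),ori(),feed=.03,guard=5),ctrl.read_tcp_pos(),ctrl.read_force(),ctrl.read_eef_rot())
ctrl.move_straight(W(-190,0,32),ori(),feed=.1); print(ctrl.read_time(),ctrl.read_tcp_pos())
```

```text
False [ 0.44202883  0.00195379 -0.0028775 ] [-0.35370871  0.11444208 -1.17545888] [-3.14154860e+00  2.54607896e-04 -3.03154491e+00]
13.1167 [0.44187988 0.00193752 0.0318743 ]
```

Run:
```python
from h import *
ctrl.move_straight(W(-190,0,2),ori(),feed=.15)
print(ctrl.move_straight(W(-190,0,-28),ori(),feed=.02,guard=4),ctrl.read_tcp_pos(),ctrl.read_force())
ctrl.move_straight(W(-190,0,30),ori(),feed=.15); print(ctrl.read_time(),ctrl.read_tcp_pos(),ctrl.read_grip_width())
```

```text
True [ 0.44196166  0.00192143 -0.01195244] [-1.18522106 -0.01633484  6.02205135]
14.7167 [0.44187654 0.00194216 0.02959906] 0.0020914406003890197
```

The tips touch the table with the TCP at z = −12 mm, so they really sit 12 mm behind the TCP. I'll use tip z = TCP z + 12 from here and push again.

```bash
cat >> h.py <<'E'
TIP=12.  # mm: real fingertips lie this far above the TCP (measured by touch)
def go(x,y,ztip,feed=.15,guard=None): return ctrl.move_straight(W(x,y,ztip-TIP),ori(),feed=feed,guard=guard)
def px():
    d=(np.array(ctrl.read_tcp_pos())-[P[0],P[1],0]); return np.round(1e3*np.array([d[0]*np.cos(P[2])+d[1]*np.sin(P[2]),-d[0]*np.sin(P[2])+d[1]*np.cos(P[2]),d[2]])+[0,0,TIP],1)
E
python3 - <<'E'
from h import *
import cv2
go(-190,0,26)
for x in(-145,-130,-112): print(go(x,0,26,.06,25),px(),ctrl.read_force().round(1))
print(go(-92,0,26,.025,18),px(),ctrl.read_force().round(1))
print(ctrl.read_time())
im=ctrl.grab_frame("side")[190:285,240:400]
cv2.imwrite("pics/s3.png",cv2.resize(im,None,fx=4,fy=4,interpolation=cv2.INTER_CUBIC)[:,:,::-1])
E
```

```text
False [-144.9    0.    26. ] [-0.1 -0.6  0.2]
False [-130.    -0.    25.9] [-0.2  0.3 -0.9]
False [-112.     0.    25.9] [ 0.  -0.6  0.9]
True [-99.9  -0.   25.5] [ 0.3 -0.1 -0.7]
17.3
```

View pics/s3.png

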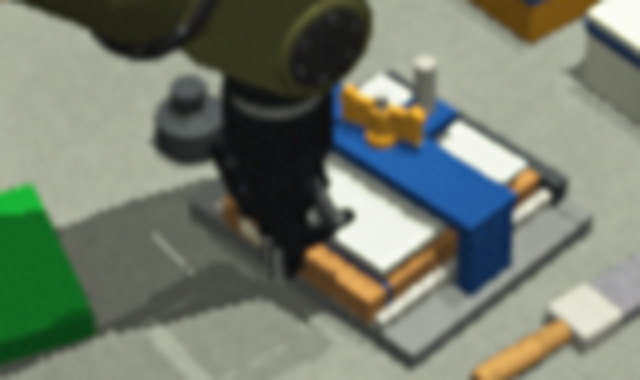

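The file is home: the push stopped at −99.9 against a predicted −101, and the picture shows the front edge flush with the bed. Now the strokes, with closed fingertips as a peg circling at 28 mm and staying out of the pillar sector.

```bash
cat >> h.py <<'E'
def stroke(a0,a1,guard=15,z=105,rho=28,step=20):
    pt=lambda a:(rho*np.cos(np.radians(a)),rho*np.sin(np.radians(a)))
    go(*pt(a0),150,.25); 
    if go(*pt(a0),z,.12,12): print("blocked descending",px()); go(*pt(a0),150); return
    n=int(np.ceil((a0-a1)/step)); hit=False
    for a in np.linspace(a0,a1,n+1)[1:]:
        hit=go(*pt(a),z,.06,guard)
        if hit: break
    q=px(); print("end",hit,round(np.degrees(np.arctan2(q[1],q[0])),1),q,ctrl.read_force().round(1))
    # step back counter-clockwise off the wing, then up
    b=np.degrees(np.arctan2(q[1],q[0]))+8
    go(*pt(b),z,.06); go(*pt(b),150,.25); print("t",ctrl.read_time())
E
python3 - <<'E'
from h import *
import cv2
go(-150,0,26); go(-150,0,150,.25)
stroke(171,50)
im=ctrl.grab_frame("side")[180:275,270:400]; s=ctrl.grab_frame("scene")[250:345,285:405]
cv2.imwrite("pics/k1.png",np.hstack([cv2.resize(i,(390,300),interpolation=cv2.INTER_CUBIC) for i in(im,s)])[:,:,::-1])
E
```

```text
end False 49.4 [ 18.2  21.2 105. ] [-0.7  0.3 -0.4]
t 22.275
```

View pics/k1.png

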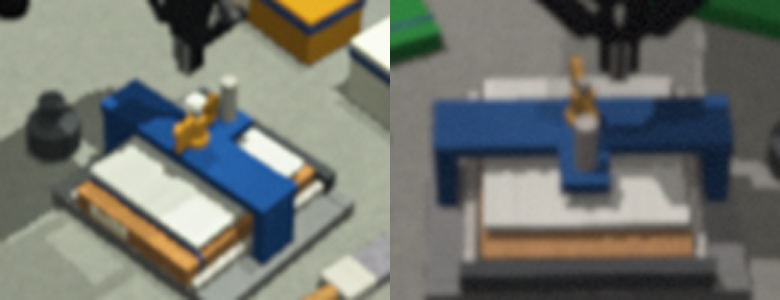

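The wings now lie along press x (about 8° / 188°), as predicted, and the file is still home. Next are two full strokes and then the last one to the stop.

Run:
```python
from h import *
import cv2
stroke(255,50); stroke(255,50); stroke(255,105,guard=12)
go(-100,0,150,.25)
im=ctrl.grab_frame("side")[180:275,270:400]; s=ctrl.grab_frame("scene")[250:345,285:405]
cv2.imwrite("pics/k2.png",np.hstack([cv2.resize(i,(390,300),interpolation=cv2.INTER_CUBIC) for i in(im,s)])[:,:,::-1])
```

```text
end False 49.5 [ 18.2  21.3 105. ] [-1.2 -0.1 -0.7]
t 27.1583
end False 49.6 [ 18.1  21.3 105. ] [-1.2 -0.7  0. ]
t 31.9417
end True 117.7 [-13.2  25.1 103.9] [-17.1  -4.9  12.1]
t 35.7333
```

View pics/k2.png

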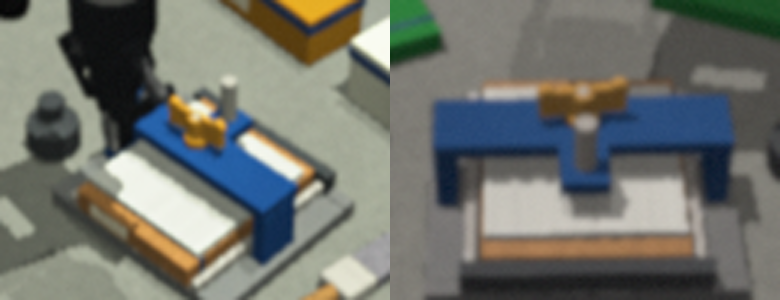

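The last stroke hit a hard stop (17 N) with the wing parallel to the bridge, as expected at joint 0. The plate is down on the file, and the file is flush. I'll retreat and hand in.

Run:
```python
from h import *
go(-150,0,230,.25); ctrl.sleep(.3); print(ctrl.finish_job(),ctrl.read_time())
```

```text
the job is handed in; nothing more can be done
the job is handed in; nothing more can be done
```

The job is handed in: the file is pushed home against the back stop, the thumbscrew is turned clockwise to its hard stop with the plate down on the file, and the arm is clear; no verdict came back, so this rests on the last camera views and the force readings.

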